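# Index the model turntable to the green station

### The job

Index the round model turntable to the station marked by the green stud: press its blue plunger down with the fingertips, turn the deck with the plunger to the slot beside the green stud (not the yellow one), and let the plunger spring fully up into that slot. Leave the plaster model on the deck untouched, riding along where it sits, do not disturb the other model and the bur block, and finish clear of everything.

Things in the scene. Friction and masses are not known exactly. Their poses are not given: they have to be found in the camera images.
- index_base: fixed round grey turntable housing, 240 mm across, 50 mm high; origin on the turning axis at worktop height. Inside its rim lies a steel ring (radius 95-107 mm, 43-50 mm up) with eight radial slots 10 mm wide, 45 degrees apart, the first at the housing's -x. The aluminium deck (radius 58 mm, rubber mat on top 49 mm up) turns inside, with a low bracket carrying the plunger.
- turn_deck (a joint): angle of the deck about the vertical axis, rad, counter-clockwise from above positive; 0 in the slot where it starts, the neighbouring slots at +0.785 and -0.785. Light friction (about 0.06 N m, 0.75 N at the plunger).
- plunger (a joint): how far the plunger is pressed, m: 0 fully up (key in a slot), 0.013 bottomed; spring 3 N at the start, 7 N bottomed. To 0.007 the key locks the deck; at 0.009 to 0.013 the deck turns freely and the plunger goes round with it. Let go between slots, the key rides under the ring at 0.007 and springs up at the next slot (1.5 mm play each side; drawn in from 2 mm off).
- plunger_top (a point): centre of the flat top of the blue plunger head, 30 mm across on top and 37 mm at its lower edge, 12 mm thick with sloping sides, 80 mm from the turning axis. Its top stands 90 mm above the worktop when up and 77 mm when bottomed; nothing within 30 mm of it stands higher than 65 mm.
- pointer (a point): point on the deck's line from the axis through the plunger (where the brass key points), 113 mm from the axis, 50 mm above the worktop, the same radius as the studs. It turns with the deck and lies directly beside the key; at a station it coincides with the foot of the stud there.
- green_stud_foot (a point): centre of the foot of the green stud, a round stud 14 mm across and 12 mm high fixed on the rim top, 113 mm from the turning axis, directly outside the slot to turn to (45 degrees either way from the start).
- yellow_stud_foot (a point): the same for the yellow stud, outside the neighbouring slot on the other side: the wrong station.
- arch_model: the same loose plaster model as below; origin at the centre of its underside.
- arch_model_center (a point): centre of the loose beige plaster dental model that stands on the deck's rubber mat, 57 x 66 x 28 mm, its underside 49 mm and its top 77 mm above the worktop.
- spare_model_center (a point): centre of the loose white plaster dental model on the worktop, 57 x 66 x 28 mm; a bystander.
- blue_bur_block: loose blue round bur block with burs, 54 mm across and 62 mm high, on the worktop; origin at the centre of its underside; a bystander.
Mind the look-alikes: they are no part of the job. Leave any turquoise look-alike of the arch_model alone.

How it is judged:
On the way, in this order (a step that is already met when the one before it is completed fails the run):
1. the plunger is pressed down while the deck is still at its first slot (value of joint plunger above 0.0065 m and distance of pointer from where it was at the start of the episode below 0.02 m), for 0.05 s.
2. the deck is turned with the plunger down, part of the way to the green stud (value of joint plunger above 0.004 m and horizontal distance between pointer and green_stud_foot below 0.055 m), for 0.02 s.
At the end, for the whole second after the job is handed in: The deck is at rest at the green station (pointer within 4 mm of the green stud's foot, from above), plunger fully up (within 1.5 mm), the plaster model upright near mid-deck (within about 15 mm of its place on it), spare model and bur block within 10 mm of their start (horizontal distance between pointer and green_stud_foot below 0.004 m and value of joint plunger below 0.0015 m and velocity of joint turn_deck between -0.02 and 0.02 rad/s and x of arch_model_center in the frame of pointer between 0.105 and 0.145 m and y of arch_model_center in the frame of pointer between -0.02 and 0.02 m and angle between arch_model_center's own z axis and vertical below 0.05 rad and distance of each of spare_model_center, blue_bur_block from where it was at the start of the episode below 0.01 m); the robot touches nothing.
It fails at once if the plaster model on the deck is touched by the robot (contact force between any of the fingers, the arm and arch_model above 0.5 N).
It fails at once if the plaster model is lifted (height (world z) of arch_model_center above 0.075 m).
It fails at once if the deck is turned to the yellow station (horizontal distance between pointer and yellow_stud_foot below 0.02 m).
It fails at once if the spare model or the bur block is disturbed (distance of any of spare_model_center, blue_bur_block from where it was at the start of the episode above 0.015 m).
It also fails if it takes over 43 s, if anything falls off the work surface, if the arm or the gripper's body presses on something with over 40 N, if the wrist force passes 120 N, or if a joint passes its speed limit or range.

### The arm

A 6-joint arm with a two-finger parallel gripper is mounted at the origin on a cart in front of the work surface, level with it; the furniture and walls round the work are solid. World frame = base frame: x ahead of the robot, y to its left, z up, the work surface at z = 0. Lengths are in m, angles in rad, forces in N, time in s.
With the tool pointing down it reaches from about 0.375 to 0.9 m from the base axis. Payload 3.1 kg.
Tool frame: the origin (TCP) lies on the centre line of the jaws, within the pads' length; the fingertips stand 25 mm ahead of it and the grasp point (between the pads) lies 6 mm ahead of it; x points along the fingers, y is the direction in which the jaws open and shut, and the axes are right-handed (so a half turn about x gives the same grasp; the last joint's range is limited). The gripper opens to 87 mm and grips with 3 to 60 N. Pads are 19 mm wide; open, the fingers measure 117 mm over their backs; the gripper's body (75 mm by 190 mm) begins 51 mm behind the grasp point.
Start: joints at [1.016, 0.527, 1.433, -0, 1.181, -0.178], TCP at [0.23, 0.581, 0.248] pointing down, gripper open.
Joint ranges: [-3.08, 3.08], [-0.75, 2.2], [0.22, 2.44], [-1.43, 4.57], [0, 2.65], [-2.85, 2.85]. Speed limits (rad/s): [2.79, 2.79, 3.14, 3.14, 3.14, 3.14].

### API

Orientations are given as a unit quaternion [x, y, z, w].
In Python, from rig import robot gives the robot as it stands. The module is installed in compiled form; this text tells all that it offers.
- The arm moves only by the tool move_arm, never from a script. Its argument "commands" is a list of rows, each a list of 5 numbers: the gripper's target within -1 to 1 (shut at 1, half-way at 0, fully open at -1), then the shift along the tool's x, y, z in mm, then the turn about the tool's x in degrees. A call has 1 to 8 rows; each row is the pose to reach, as a shift and turn from the pose commanded when the call began, along the tool's axes at that moment; what a row does not reach only later rows make up. A row lasts 1/12 s, in which the tool goes at most 41.7 mm and 7.16 degrees, less where a joint would pass 70% of its speed; a pose out of reach is approached as far as the arm can. A call with a gripper value outside its range is refused whole. The fingers move at their own pace and stop on an object; "newtons" is the grip in N (left out, the last holds). Time passes only in rows, so rows that repeat a pose let the fingers close. It gives the time, the measured TCP pose, the force and the opening at its end, in the units of the state.
- robot.get_obs(): the state, without advancing time (a new reading comes with each control period).
- robot.camera(name): name is "scene" or "side" or "wrist"; returns a dict with "image" (384x512x3 uint8, red, green, blue), "fx", "fy", "cx", "cy" (pixels), "distortion" ([k1, k2, p1, p2, k3] as OpenCV has them; the pictures are not rectified), "xyz" and "rotation" of the camera in the world; the wrist camera has in their place "tool_from_camera" (4x4, takes a point from camera to tool coordinates, whose origin is the TCP and whose axes are the tool frame's). Camera axes: x right, y down, z forward; pixel columns grow to the right and rows downward; lengths in m; the calibration is good to about 2 mm. A picture is of the moment at which its call begins: read the wrist's pose just before it. There is no depth.
- robot.hand_in(): hands the job in, once; it reports no verdict.
Trained networks look in a picture, given as the dict that the camera call returned (one of the last four; its "shot" number tells which), for a name from the list of things; names that differ only in an ending like _2 or _b are one class to them, and where a whole thing is asked for, a point or a joint stands for the part that bears it (a point fixed in the world has none). Each returns a list of dicts, best first, with "p" (0 to 1); they miss things now and then, are a little off and sometimes report something else, mostly with a low value. They report only what shows in the picture. A call takes as long as a camera call. They do not tell look-alikes from the thing itself.
- robot.regions_of(picture, name): "pixels" (384x512 bool, what is visible of it) and "bbox" ([left, top, right, bottom] in pixels, round what is visible of it).
The state is a dict: "time": time; "q": joint angles; "joint_velocities": joint speeds; "joint_torque": joint torques, N m; "position": TCP position; "tool_rot": TCP orientation; "ft_force": force on the tool from outside, world axes, zero at the start; "moment": the same for the moment, N m; "grip_width": finger opening in m.
Only numpy, scipy, OpenCV 4.12 (cv2) and the standard library are available. Lean on these libraries where they do the work, as an engineer would, in place of code of your own. Each camera call takes 0.05 s, during which the arm holds its last target.

## Working session

There is one attempt and no reset: what is moved stays moved. The work goes in short steps, Python scripts to look and compute and a tool call to move; the robot and the scene stay as the last step left them, time stands still between calls to the robot, and variables do not carry over. Pictures are saved under pics/ and viewed, and the job is handed in when it is done.

Besides the shell and the picture viewer there is one more tool, called after "Call:" in YAML: its name, and indented under it one key for each argument. move_arm: Moves the arm, as the interface text tells. Its arguments: {"type":"object","properties":{"commands":{"type":"array","items":{"type":"array","items":{"type":"number"}}},"newtons":{"type":"number"}},"required":["commands"]}

```bash
ls; mkdir -p pics; python3 - <<'E'
from rig import robot
import cv2,numpy as np,pickle
o=robot.get_obs()
for k,v in o.items(): print(k,np.round(v,4))
for n in ["scene","side","wrist"]:
    c=robot.camera(n)
    cv2.imwrite(f"pics/{n}0.png",cv2.cvtColor(c["image"],cv2.COLOR_RGB2BGR))
    print(n,{k:np.round(v,4).tolist() if not isinstance(v,(int,str)) else v for k,v in c.items() if k!="image"})
    pickle.dump(c,open(f"pics/{n}0.pkl","wb"))
    for name in ["plunger","plunger_top","arch_model","index_base","green_stud_foot","yellow_stud_foot","spare_model_center","blue_bur_block","turn_deck"]:
        try:
            for r in robot.regions_of(c,name): print(name,round(r["p"],2),r["bbox"],int(r["pixels"].sum()))
        except Exception as e: print(name,e)
E
```

```text
pics
time 0.0
q [ 1.0155  0.5285  1.4339 -0.      1.1814 -0.1785]
joint_velocities [-0.0007  0.0016 -0.0015  0.0015  0.0018 -0.    ]
joint_torque [-7.00000e-04 -4.40036e+01 -1.76593e+01  6.33000e-02  5.83000e-02
 -2.00000e-04]
position [0.2296 0.5806 0.2465]
tool_rot [ 0.1317  0.6949 -0.1331  0.6943]
ft_force [ 0.0102 -0.7674 -0.4101]
moment [-0.0574  0.0161  0.0274]
grip_width 0.0869
scene {'fx': 444.9362, 'fy': 444.9362, 'cx': 257.9784, 'cy': 193.9121, 'distortion': [-0.1136, 0.0, 0.0, 0.0, 0.0], 'xyz': [-0.1175, -0.8214, 0.7833], 'rotation': [0.8193, -0.3735, 0.1912, -0.3908], 'shot': 1}
plunger 0.63 [255.2, 231.9, 276.5, 249.4] 232
plunger_top 0.49 [259.0, 229.8, 273.4, 251.5] 228
arch_model 0.85 [328.9, 197.5, 354.1, 216.3] 401
arch_model 0.8 [280.5, 210.1, 307.1, 230.9] 438
arch_model 0.64 [263.5, 166.8, 289.8, 185.4] 317
index_base 0.82 [240.1, 195.0, 339.2, 279.5] 5983
green_stud_foot 0.46 [288.6, 254.2, 295.4, 263.5] 23
spare_model_center 0.52 [132.8, 179.1, 155.7, 200.6] 323
blue_bur_block 0.98 [331.7, 283.2, 357.2, 310.0] 471
blue_bur_block 0.57 [134.4, 177.8, 154.9, 201.6
[... 237 characters left out ...]
887, 0.0927], 'shot': 2}
plunger 0.63 [309.8, 186.5, 326.3, 208.8] 146
plunger_top 0.65 [311.5, 187.5, 322.3, 208.2] 217
arch_model 0.9 [171.0, 207.1, 193.6, 230.6] 438
arch_model 0.77 [268.2, 175.2, 297.0, 197.2] 454
index_base 0.76 [240.8, 163.8, 335.4, 239.3] 5183
spare_model_center 0.62 [223.2, 336.2, 251.6, 367.2] 842
blue_bur_block 0.58 [325.1, 154.4, 342.1, 175.0] 311
turn_deck 0.85 [264.4, 174.2, 325.4, 214.7] 1214
wrist {'fx': 340.7579, 'fy': 340.7579, 'cx': 255.0177, 'cy': 193.3124, 'distortion': [0.0113, 0.0, 0.0, 0.0, 0.0], 'tool_from_camera': [[0.0002, -0.3039, 0.9527, -0.1369], [1.0, 0.0009, 0.0001, -0.0007], [-0.0009, 0.9527, 0.3039, -0.0842], [0.0, 0.0, 0.0, 1.0]], 'shot': 3}
```

```bash
python3 - <<'E'
import cv2
for n,(x0,y0,x1,y1) in {"scene":(110,130,390,340),"side":(150,120,370,385)}.items():
    i=cv2.imread(f"pics/{n}0.png"); 
    j=i[y0:y1,x0:x1]; s=min(800/j.shape[1],600/j.shape[0]); cv2.imwrite(f"pics/{n}0c.png",cv2.resize(j,None,fx=s,fy=s,interpolation=cv2.INTER_CUBIC)); print(n,s)
E
```

```text
scene 2.857142857142857
side 2.272727272727273
```

View pics/scene0.png

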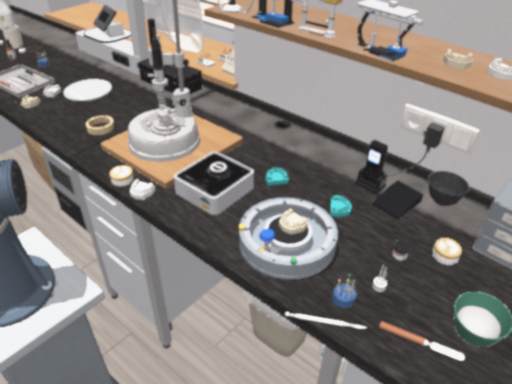

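View pics/side0.png

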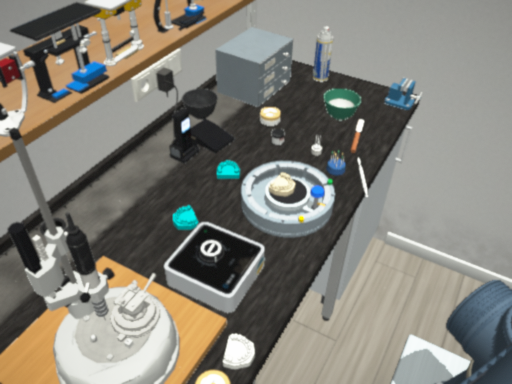

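```bash
true
```

```text
(no output)
```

View pics/scene0c.png

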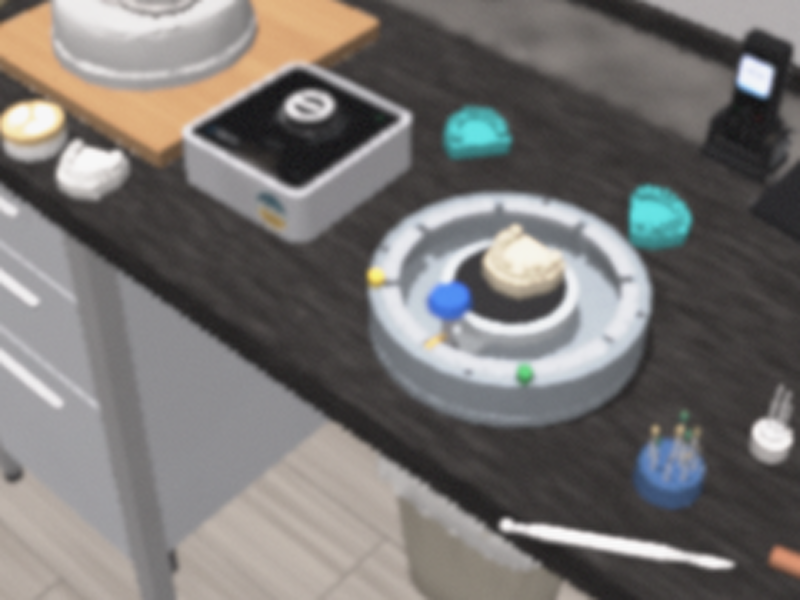

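View pics/side0c.png

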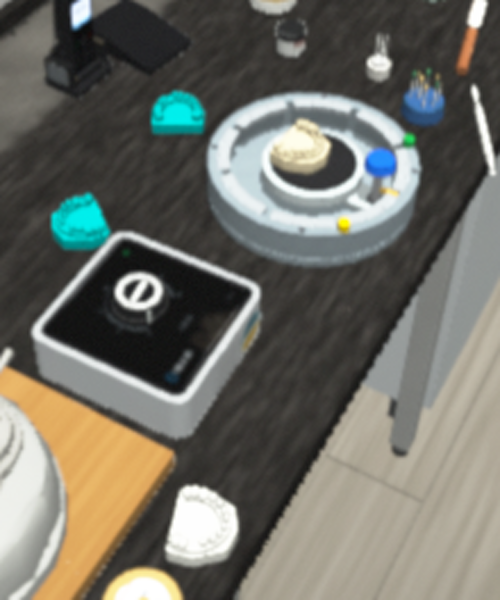

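The scene view shows the blue plunger head at about (267,235), the green stud at (293,261) and the yellow stud at (241,226). In the side view they are at (317,190), (330,182) and (302,218). The beige model sits on the deck. The two turquoise ones on the worktop are look-alikes, the white model is the spare, and the blue bur block is at (345,295). Next I'll fit the geometry.

```bash
cat > h.py <<'E'
import numpy as np,cv2,pickle
from scipy.spatial.transform import Rotation as R
from scipy.optimize import least_squares
def pose(c,obs=None):
    if "xyz" in c: return R.from_quat(c["rotation"]).as_matrix(),np.array(c["xyz"])
    T=np.eye(4);T[:3,:3]=R.from_quat(obs["tool_rot"]).as_matrix();T[:3,3]=obs["position"]
    M=T@np.array(c["tool_from_camera"]);return M[:3,:3],M[:3,3]
def K(c): return np.array([[c["fx"],0,c["cx"]],[0,c["fy"],c["cy"]],[0,0,1.]])
def proj(c,P,obs=None):
    Rm,t=pose(c,obs);P=np.atleast_2d(P).astype(float)
    rv=cv2.Rodrigues(Rm.T)[0]
    return cv2.projectPoints(P,rv,-Rm.T@t,K(c),np.array(c["distortion"]))[0][:,0]
def ray(c,uv,obs=None):
    Rm,t=pose(c,obs);n=cv2.undistortPoints(np.array([[uv]],float),K(c),np.array(c["distortion"]))[0,0]
    d=Rm@np.array([n[0],n[1],1]);return t,d/np.linalg.norm(d)
def atz(c,uv,z,obs=None):
    t,d=ray(c,uv,obs);return t+d*(z-t[2])/d[2]
E
python3 - <<'E'
from h import *
def cen(im,box,f):
    x0,y0,x1,y1=box;s=im[y0:y1,x0:x1].astype(float)
    w=f(s[...,0],s[...,1],s[...,2]);yy,xx=np.mgrid[y0:y1,x0:x1]
    w=np.clip(w-0.3*w.max(),0,None);return np.array([(w*xx).sum()/w.sum(),(w*yy).sum()/w.sum()]),int((w>0).sum())
F={"b":lambda r,g,b:np.clip(b-np.maximum(r,g*1.0)-20,0,None),"g":lambda r,g,b:np.clip(g-np.maximum(r,b),0,None),"y":lambda r,g,b:np.clip(np.minimum(r,g)-b,0,None)}
B={"scene":{"b":(255,225,280,247),"g":(286,252,300,268),"y":(234,219,248,233)},"side":{"b":(306,180,328,205),"g":(322,175,337,188),"y":(295,212,308,224)}}
Z={"b":.084,"g":.056,"y":.056}
C={};m={}
for n in B:
    C[n]=pickle.load(open(f"pics/{n}0.pkl","rb"))
    for k in "bgy":
        m[n,k],cnt=cen(C[n]["image"],B[n][k],F[k]); print(n,k,m[n,k].round(1),cnt,atz(C[n],m[n,k],Z[k]).round(4))
def pts(p):
    x,y,th,s=p
    s=45*np.pi/180*S
    return {"b":[x+.08*np.cos(th),y+.08*np.sin(th),Z["b"]],"g":[x+.113*np.cos(th+s),y+.113*np.sin(th+s),Z["g"]],"y":[x+.113*np.cos(th-s),y+.113*np.sin(th-s),Z["y"]]}
for S in (1,-1):
    def res(p):
        P=pts(p);return np.concatenate([proj(C[n],P[k])[0]-m[n,k] for n in C for k in "bgy"])
    best=min((least_squares(res,[.6,-.1,t,0]) for t in np.arange(0,6.28,1)),key=lambda r:r.cost)
    print(S,best.x[:3],best.cost,best.fun.round(1))
for n,u in (("scene",(343,298)),("side",(337,167))): print(n,"bur",atz(C[n],u,.02))
for n,u in (("scene",(142,189)),("side",(237,352))): print(n,"spare",atz(C[n],u,.014))
for n,u in (("scene",(292,221)),("side",(283,187))): print(n,"arch",atz(C[n],u,.065))
E
```

```text
scene b [266.9 234.6] 173 [ 0.4639 -0.3732  0.084 ]
scene g [293.2 260.1] 30 [ 0.4628 -0.4511  0.056 ]
scene y [240.9 226.5] 38 [ 0.4674 -0.2905  0.056 ]
side b [317.2 191.2] 147 [ 0.463  -0.3721  0.084 ]
side g [329.8 180.9] 28 [ 0.4616 -0.4559  0.056 ]
side y [300.9 218.2] 27 [ 0.4672 -0.2936  0.056 ]
1 [ 0.54393937 -0.37507181  9.39279226] 1.0231836370223353 [-0.2 -0.1  0.1  0.6  0.5  0.6 -0.3 -0.2 -0.5  0.8  0.1  0.3]
-1 [ 0.38414958 -0.36995706 -0.03200646] 1.0471037200252102 [-0.2 -0.2  0.1  0.6  0.4  0.6 -0.3 -0.3 -0.5  0.8  0.1  0.3]
scene bur [ 0.4732747  -0.58157795  0.02      ]
side bur [ 0.48022369 -0.56293665  0.02      ]
scene spare [0.43024002 0.05215206 0.014     ]
side spare [0.43027904 0.06208416 0.014     ]
scene arch [ 0.55690721 -0.37607886  0.065     ]
side arch [ 0.55132626 -0.36231237  0.065     ]
```

```bash
python3 - <<'E'
from h import *
from rig import robot
o=robot.get_obs(); print(R.from_quat(o["tool_rot"]).as_matrix().round(3))
C={n:pickle.load(open(f"pics/{n}0.pkl","rb")) for n in ("scene","side")}
for nm,z,us,ud in [("dome center",.05,(165,135),(115,345)),("boxtop knob",.11,(218,167),(210,247)),("box near corner top",.1,(207,193),(220,298)),("pillar base",.1,(180,110),(100,285)),("handle top",.3,(155,25),(20,240)),("pillar top",.4,(177,0),(15,135)),("board cornr",.02,(165,172),(225,320))]:
    a,b=ray(C["scene"],us),ray(C["side"],ud)
    A=np.stack([a[1],-b[1]],1);s=np.linalg.lstsq(A,b[0]-a[0],rcond=None)[0]
    p=a[0]+s[0]*a[1];q=b[0]+s[1]*b[1];print(nm,((p+q)/2).round(3),np.linalg.norm(p-q).round(3))
E
```

```text
[[-0.     0.368  0.93 ]
 [-0.     0.93  -0.368]
 [-1.    -0.    -0.   ]]
dome center [0.627 0.182 0.049] 0.004
boxtop knob [ 0.592 -0.093  0.074] 0.003
box near corner top [ 0.559 -0.06  -0.029] 0.028
pillar base [0.672 0.139 0.143] 0.015
handle top [0.674 0.237 0.374] 0.011
pillar top [0.715 0.162 0.468] 0.029
board cornr [0.487 0.026 0.047] 0.02
```

View pics/wrist0.png

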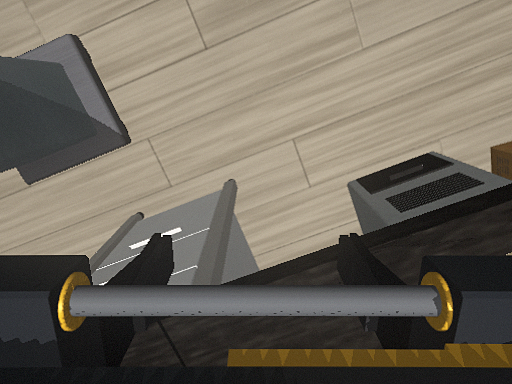

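Call:
move_arm:
  commands:
    - [-1, 0, -31, 25.5, 7]
    - [-1, 0, -62, 51, 14]
    - [-1, 0, -93, 76.5, 21]
    - [-1, 0, -124, 102, 28]
    - [-1, 0, -155, 127.5, 35]
    - [-1, 0, -186, 153, 42]
    - [-1, 0, -217, 178.5, 49]
    - [-1, 0, -248, 204, 56]

```text
time: 2.17
position: [0.3286, 0.2739, 0.2478]
tool_rot: [0.445, 0.55, -0.444, 0.55]
ft_force: [0.9, 0.6, -0.4]
grip_width: 0.0871
```

Call:
move_arm:
  commands:
    - [-1, 0, 3.6, 39.4, 7]
    - [-1, 0, 7.2, 78.8, 14]
    - [-1, 0, 10.8, 118, 21]
    - [-1, 0, 14.4, 157, 28]
    - [-1, 0, 18, 197, 35]
    - [-1, 0, 21.8, 236, 42]
    - [-1, 0, 19, 276, 49]
    - [-1, 0, 16.5, 316, 56]

```text
time: 2.83
position: [0.4128, -0.0317, 0.2479]
tool_rot: [0.651, 0.276, -0.65, 0.277]
ft_force: [1.3, 0.2, 0.2]
grip_width: 0.0874
```

```bash
cat > st.py <<'E'
from h import *
from rig import robot
import sys
o=robot.get_obs();print("t",o["time"],"pos",np.round(o["position"],4),"F",np.round(o["ft_force"],2),"w",o["grip_width"])
M=R.from_quat(o["tool_rot"]).as_matrix();print(M.round(4).tolist(),"yaw_y",np.degrees(np.arctan2(M[1,1],M[0,1])).round(2),"q",np.round(o["q"],3))
if len(sys.argv)>2:
    tgt=np.array(list(map(float,sys.argv[1:4])));print("shift to tgt mm",(M.T@(tgt-o["position"])*1000).round(1))
E
python3 st.py .464 -.372 .25
```

```text
t 2.8333 pos [ 0.4128 -0.0317  0.2479] F [1.33 0.18 0.21] w 0.0873566011930054
[[0.0012, 0.72, -0.694], [-0.0003, -0.694, -0.72], [-1.0, 0.0011, -0.0006]] yaw_y -43.94 q [-0.348  0.243  1.933  0.     0.965  0.419]
shift to tgt mm [ -1.9 273.  209.5]
```

Call:
move_arm:
  commands:
    - [-1, 0, 30, 23, 6]
    - [-1, 0, 62, 47, 12]
    - [-1, 0, 94, 72, 18]
    - [-1, 0, 126, 96, 24]
    - [-1, 0, 158, 121, 30]
    - [-1, 0, 190, 145, 36]
    - [-1, 0, 222, 170, 42]
    - [-1, 0, 252, 193, 48]

```text
time: 3.5
position: [0.4618, -0.3457, 0.2477]
tool_rot: [0.707, -0.012, -0.707, -0.012]
ft_force: [0.6, -0.1, 0.8]
grip_width: 0.0867
```

Call:
move_arm:
  commands:
    - [-1, 0, 22, -4, 0]
    - [-1, 0, 25, -4, 0]
    - [-1, 0, 25, -4, 0]
    - [-1, 0, 25, -4, 0]

```text
time: 3.83
position: [0.4646, -0.3671, 0.2471]
tool_rot: [-0.707, 0.009, 0.707, 0.01]
ft_force: [-0.2, -0.1, -0.5]
grip_width: 0.0866
```

```bash
python3 st.py .464 -.372 .25; python3 - <<'E'
from h import *
from rig import robot
o=robot.get_obs();c=robot.camera("wrist")
pickle.dump((o,c),open("pics/w1.pkl","wb"));cv2.imwrite("pics/w1.png",cv2.cvtColor(c["image"],cv2.COLOR_RGB2BGR))
E
```

```text
t 3.8333 pos [ 0.4646 -0.3671  0.2471] F [-0.18 -0.1  -0.48] w 0.08660002577251313
[[-0.0011, -0.0277, -0.9996], [0.0019, -0.9996, 0.0277], [-1.0, -0.0019, 0.0012]] yaw_y -91.59 q [-0.858  0.484  1.516  0.     1.143  0.741]
shift to tgt mm [-2.9  4.9  0.5]
```

View pics/w1.png

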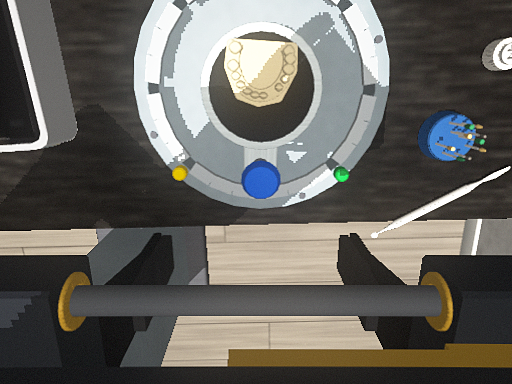

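The wrist view shows the blue head at (261,178), green stud at (342,174), yellow stud at (180,174), the beige model at (262,72) and the bur block at (450,135). I'll refit the turntable from this view.

```bash
python3 - <<'E'
from h import *
o,c=pickle.load(open("pics/w1.pkl","rb"))
im=c["image"]
def cen(box,f):
    x0,y0,x1,y1=box;s=im[y0:y1,x0:x1].astype(float)
    w=f(s[...,0],s[...,1],s[...,2]);yy,xx=np.mgrid[y0:y1,x0:x1]
    w=np.clip(w-0.3*w.max(),0,None)>0;return np.array([(w*xx).sum()/w.sum(),(w*yy).sum()/w.sum()]),int(w.sum())
m={"b":cen((235,150,285,205),lambda r,g,b:np.clip(b-np.maximum(r,g)-20,0,None)),"g":cen((328,160,356,188),lambda r,g,b:np.clip(g-np.maximum(r,b),0,None)),"y":cen((168,160,194,186),lambda r,g,b:np.clip(np.minimum(r,g)-b,0,None))}
Z={"b":.085,"g":.057,"y":.057}
for k in m: print(k,m[k][0].round(2),m[k][1],atz(c,m[k][0],Z[k],o).round(4))
def pts(p):
    x,y,th=p[:3];s=np.pi/4;dz=p[3]
    return {"b":[x+.08*np.cos(th),y+.08*np.sin(th),Z["b"]+dz],"g":[x+.113*np.cos(th+s),y+.113*np.sin(th+s),Z["g"]+dz],"y":[x+.113*np.cos(th-s),y+.113*np.sin(th-s),Z["y"]+dz]}
for fixdz in (1,0):
    def res(p):
        p=np.array(p);
        if fixdz:p[3]=0
        P=pts(p);return np.concatenate([proj(c,P[k],o)[0]-m[k][0] for k in "bgy"])
    r=least_squares(res,[.544,-.375,3.11,0]);print(r.x.round(4),r.cost,r.fun.round(2))
    x,y,th,_=r.x
    if fixdz: P0=r.x
x,y,th,_=P0
V=cv2.resize(cv2.cvtColor(im,cv2.COLOR_RGB2BGR)[0:215,120:400],None,fx=2.85,fy=2.78)
def dr(P,col):
    for u in proj(c,P,o): cv2.circle(V,(int((u[0]-120)*2.85),int(u[1]*2.78)),1,col,-1)
t=np.linspace(0,2*np.pi,200)
circ=lambda r,z:np.stack([x+r*np.cos(t),y+r*np.sin(t),0*t+z],1)
dr(circ(.12,.05),(0,0,255));dr(circ(.095,.05),(0,255,255));dr(circ(.058,.049),(255,0,255))
for k in range(8):
    a=th+k*np.pi/4; dr(np.array([[x+q*np.cos(a),y+q*np.sin(a),.05] for q in np.linspace(.09,.118,20)]),(0,255,0))
cv2.imwrite("pics/w1fit.png",V)
M=R.from_quat(o["tool_rot"]).as_matrix()
# plunger in tool frame
hp=np.array([x+.08*np.cos(th),y+.08*np.sin(th),.09]);print("head",hp,"tool mm",(M.T@(hp-o["position"])*1000).round(1))
print("fingertip pixel at center",proj(c,o["position"]+M@[.025,0,0],o))
E
```

```text
b [260.52 179.32] 1147 [ 0.4659 -0.3726  0.085 ]
g [341.31 174.28] 160 [ 0.4612 -0.4528  0.057 ]
y [179.42 172.61] 184 [ 0.4671 -0.2929  0.057 ]
[ 0.5447 -0.3757  3.1046  0.    ] 1.1726640604429839 [ 0.17  1.2  -0.14 -0.66 -0.04 -0.64]
[ 5.4470e-01 -3.7570e-01  3.1046e+00 -1.0000e-04] 1.1723926903954103 [ 0.17  1.2  -0.15 -0.66 -0.03 -0.64]
head [ 0.46475229 -0.37275145  0.09      ] tool mm [157.1   5.9  -0.5]
fingertip pixel at center [[253.64083264 251.10834827]]
```

View pics/w1fit.png

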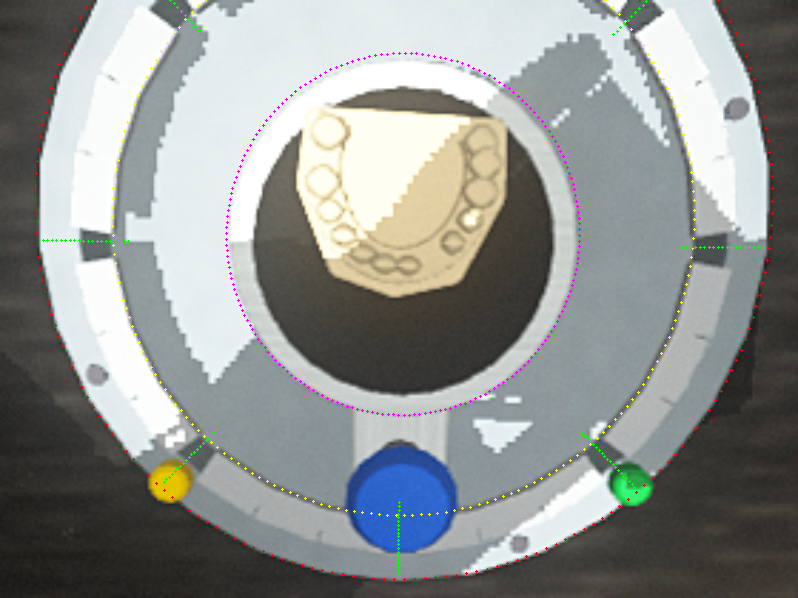

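```bash
python3 - <<'E'
from h import *
o,c=pickle.load(open("pics/w1.pkl","rb"))
S=[(2,(369.5,89.9)),(-2,(154,88.1)),(-3,(181.4,6.5)),(3,(345.6,5.4)),(-1,(189.1,163.7)),(1,(332.6,164.7))]
def res(p,full=1):
    x,y,th=p;r=[]
    for k,u in S:
        a=th+k*np.pi/4;r.append(proj(c,[x+.101*np.cos(a),y+.101*np.sin(a),.048],o)[0]-u)
    for k,u in ((1,(341.3,174.3)),(-1,(179.4,172.6))):
        a=th+k*np.pi/4;r.append(proj(c,[x+.113*np.cos(a),y+.113*np.sin(a),.057],o)[0]-u)
    return np.concatenate(r)
r=least_squares(res,[.544,-.375,3.11],loss="soft_l1");print(r.x.round(4),r.fun.reshape(-1,2).round(1).tolist())
x,y,th=r.x
print("head top meas",atz(c,(261,181),.09,o).round(4),"pred",x+.08*np.cos(th),y+.08*np.sin(th))
print("end",x+.08*np.cos(th+np.pi/4),y+.08*np.sin(th+np.pi/4))
E
```

```text
[ 0.5432 -0.376   3.1053] [[-0.4, 0.7], [0.5, 0.4], [0.2, -3.2], [-1.0, -0.5], [0.7, -0.6], [-0.9, -0.2], [0.2, 0.7], [0.5, 0.9]]
head top meas [ 0.4657 -0.373   0.09  ] pred 0.4632715378776202 -0.3731450655445515
end 0.4846358463037596 -0.4305262430009699
```

Call:
move_arm:
  commands:
    - [1, 10, 6, 0, 0]
    - [1, 30, 6, 0, 0]
    - [1, 50, 6, 0, 0]
    - [1, 70, 6, 0, 0]
    - [1, 85, 6, 0, 0]
    - [1, 95, 6, 0, 0]
    - [1, 100, 6, 0, 0]
    - [1, 100, 6, 0, 0]
  newtons: 10

```text
time: 4.55
position: [0.4646, -0.3732, 0.1464]
tool_rot: [-0.706, 0.009, 0.708, 0.01]
ft_force: [-0.9, -0.5, 0.0]
grip_width: 0.0419
```

```bash
python3 st.py .4645 -.373 .115; python3 - <<'E'
from h import *
from rig import robot
o=robot.get_obs();c=robot.camera("wrist")
pickle.dump((o,c),open("pics/w2.pkl","wb"));cv2.imwrite("pics/w2.png",cv2.cvtColor(c["image"],cv2.COLOR_RGB2BGR))
c=robot.camera("side")
cv2.imwrite("pics/s2.png",cv2.resize(cv2.cvtColor(c["image"],cv2.COLOR_RGB2BGR)[100:260,220:380],None,fx=3.7,fy=3.7))
E
```

```text
t 4.55 pos [ 0.4646 -0.3732  0.1464] F [-0.86 -0.5   0.04] w 0.04188412403749969
[[-0.0016, -0.027, -0.9996], [0.0019, -0.9996, 0.027], [-1.0, -0.0018, 0.0016]] yaw_y -91.55 q [-0.864  0.619  1.595  0.     0.93   0.734]
shift to tgt mm [31.4 -0.2  0.1]
```

View pics/w2.png

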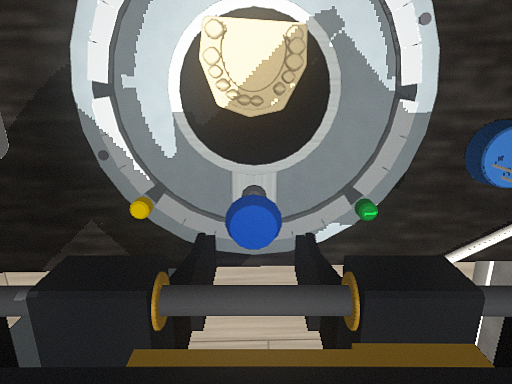

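View pics/s2.png

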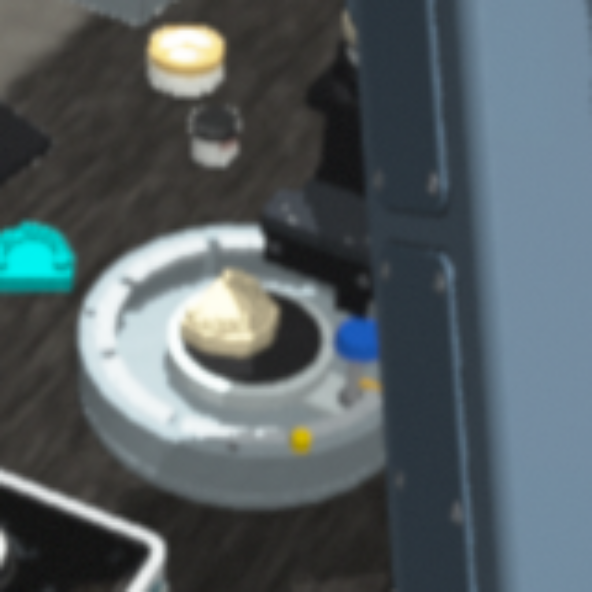

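The fingers are still closing, and the head is at (253,222), almost straight below the jaw centre at column 254. I'll close fully while coming down to just above it.

Call:
move_arm:
  commands:
    - [1, 5, 0, 0, 0]
    - [1, 10, 0, 0, 0]
    - [1, 15, 0, 0, 0]
    - [1, 20, 0, 0, 0]
    - [1, 23, 0, 0, 0]
    - [1, 23, 0, 0, 0]
    - [1, 23, 0, 0, 0]
    - [1, 23, 0, 0, 0]

```text
time: 5.32
position: [0.4651, -0.3744, 0.1246]
tool_rot: [0.707, -0.01, -0.707, -0.01]
ft_force: [0.7, -0.2, 0.6]
grip_width: 0.0008
```

```bash
python3 st.py .4645 -.373 .115; python3 - <<'E'
from h import *
from rig import robot
o,c=pickle.load(open("pics/w2.pkl","rb"));print("head from w2",atz(c,(253.5,223.5),.09,o))
o=robot.get_obs();c=robot.camera("wrist")
pickle.dump((o,c),open("pics/w3.pkl","wb"));cv2.imwrite("pics/w3.png",cv2.cvtColor(c["image"],cv2.COLOR_RGB2BGR))
E
```

```text
t 5.3167 pos [ 0.4651 -0.3744  0.1246] F [ 0.7  -0.25  0.58] w 0.0007590185423915563
[[0.0001, -0.0278, -0.9996], [-0.0001, -0.9996, 0.0278], [-1.0, 0.0001, -0.0001]] yaw_y -91.59 q [-0.865  0.651  1.608 -0.     0.883  0.734]
shift to tgt mm [ 9.6 -1.3  0.6]
head from w2 [ 0.46708729 -0.37298166  0.09      ]
```

View pics/w3.png

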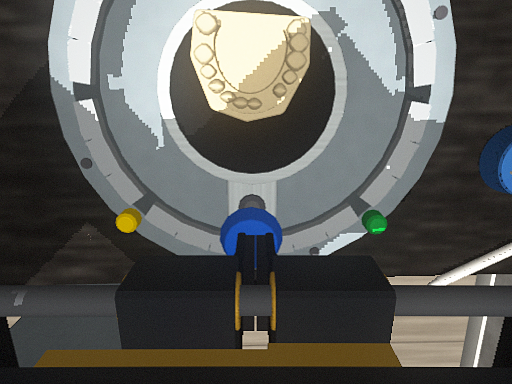

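Call:
move_arm:
  commands:
    - [1, 2, -2, -0.5, 0]
    - [1, 5, -2, -0.5, 0]
    - [1, 8, -2, -0.5, 0]
    - [1, 11, -2, -0.5, 0]
    - [1, 14, -2, -0.5, 0]
    - [1, 17, -2, -0.5, 0]
    - [1, 19, -2, -0.5, 0]
    - [1, 19, -2, -0.5, 0]

```text
time: 6.03
position: [0.4656, -0.3724, 0.1055]
tool_rot: [0.707, -0.01, -0.707, -0.01]
ft_force: [-0.8, 1.2, 5.7]
grip_width: 0.0005
```

```bash
python3 st.py .4645 -.373 .104
```

```text
t 6.0333 pos [ 0.4656 -0.3724  0.1055] F [-0.77  1.23  5.69] w 0.0005453208823597196
[[0.0002, -0.0278, -0.9996], [-0.0002, -0.9996, 0.0278], [-1.0, 0.0002, -0.0002]] yaw_y -91.59 q [-0.862  0.679  1.62  -0.     0.843  0.737]
shift to tgt mm [1.5 0.6 1.1]
```

Call:
move_arm:
  commands:
    - [1, 1, 0, 0, 0]
    - [1, 2, 0, 0, 0]
    - [1, 3, 0, 0, 0]
    - [1, 3, 0, 0, 0]

```text
time: 6.37
position: [0.4656, -0.3725, 0.1029]
tool_rot: [0.707, -0.01, -0.707, -0.01]
ft_force: [-1.3, 0.2, 5.4]
grip_width: 0.0005
```

```bash
python3 st.py .4645 -.373 .104; python3 - <<'E'
from h import *
from rig import robot
o=robot.get_obs();c=robot.camera("wrist")
pickle.dump((o,c),open("pics/w4.pkl","wb"));cv2.imwrite("pics/w4.png",cv2.cvtColor(c["image"],cv2.COLOR_RGB2BGR))
import numpy as np
# plan in tool axes: arc, tool turning along
th=3.105;M=R.from_quat(o["tool_rot"]).as_matrix()
for d in (3,6,9,12,15,18,21,24,27,30,33,36,39,42,45):
    a=np.radians(d);v=.08*np.array([np.cos(th+a)-np.cos(th),np.sin(th+a)-np.sin(th),0])
    print(d,(M.T@v*1000).round(1))
E
```

```text
t 6.3667 pos [ 0.4656 -0.3725  0.1029] F [-1.27  0.2   5.41] w 0.00047221588319038997
[[0.0003, -0.0277, -0.9996], [-0.0005, -0.9996, 0.0277], [-1.0, 0.0005, -0.0003]] yaw_y -91.59 q [-0.862  0.683  1.621 -0.     0.837  0.737]
shift to tgt mm [-1.1  0.6  1.1]
3 [ 0.   4.2 -0.1]
6 [ 0.   8.4 -0.4]
9 [ 0.  12.5 -0.9]
12 [ 0.  16.6 -1.6]
15 [ 0.  20.7 -2.5]
18 [ 0.  24.8 -3.7]
21 [ 0.  28.7 -5.1]
24 [ 0.  32.6 -6.6]
27 [ 0.  36.4 -8.4]
30 [  0.   40.1 -10.4]
33 [  0.   43.7 -12.5]
36 [  0.   47.2 -14.9]
39 [  0.   50.5 -17.4]
42 [  0.   53.7 -20.1]
45 [  0.   56.8 -22.9]
```

View pics/w4.png

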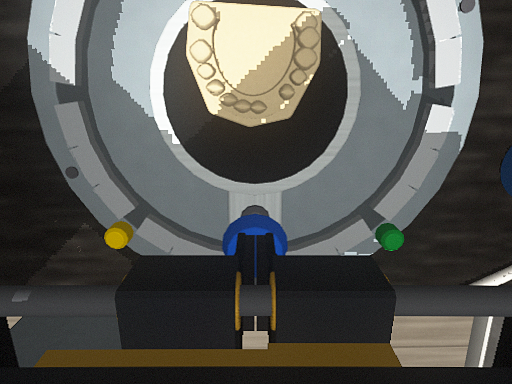

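Depth is about 12 mm by position, and the tips sit squarely on the head at column 255. I'll start the turn towards green (counter-clockwise, tool +y) and turn the tool along with it.

Call:
move_arm:
  commands:
    - [1, 0.5, 0, 0, 0]
    - [1, 0.5, 2, 0, -1.5]
    - [1, 0.5, 4.2, -0.1, -3]
    - [1, 0.5, 8.4, -0.4, -6]
    - [1, 0.5, 12.5, -0.9, -9]
    - [1, 0.5, 16.6, -1.6, -12]
    - [1, 0.5, 18.6, -2, -13.5]
    - [1, 0.5, 20.7, -2.5, -15]

```text
time: 7.08
position: [0.4678, -0.3936, 0.1027]
tool_rot: [0.703, 0.083, -0.702, 0.083]
ft_force: [0.1, 0.9, 5.7]
grip_width: 0.0005
```

```bash
python3 st.py ; python3 - <<'E'
from h import *
from rig import robot
o=robot.get_obs();c=robot.camera("wrist")
pickle.dump((o,c),open("pics/w5.pkl","wb"));cv2.imwrite("pics/w5.png",cv2.cvtColor(c["image"],cv2.COLOR_RGB2BGR))
o4,_=pickle.load(open("pics/w4.pkl","rb"))
print("moved",np.round((o["position"]-o4["position"])*1000,1))
E
```

```text
t 7.0833 pos [ 0.4678 -0.3936  0.1027] F [0.12 0.86 5.7 ] w 0.0005115263930622147
[[0.0009, 0.2331, -0.9725], [-0.001, -0.9725, -0.2331], [-1.0, 0.0012, -0.0007]] yaw_y -76.52 q [-0.882  0.698  1.582  0.     0.861  0.453]
moved [  2.2 -21.1  -0.2]
```

View pics/w5.png

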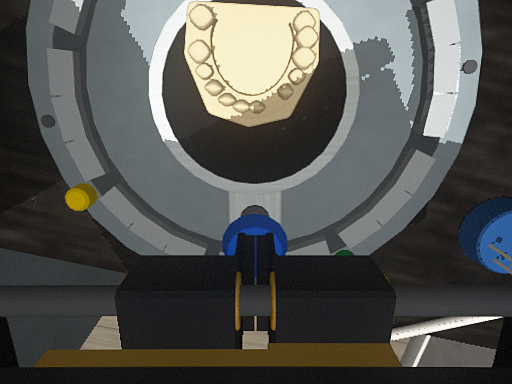

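The deck is following: the bracket stays straight in the view while the ring has turned. I'll carry on with the remaining 30°.

Call:
move_arm:
  commands:
    - [1, 0, 2, 0, -1.5]
    - [1, 0, 4.2, -0.1, -3]
    - [1, 0, 8.4, -0.4, -6]
    - [1, 0, 12.5, -0.9, -9]
    - [1, 0, 16.6, -1.6, -12]
    - [1, 0, 20.7, -2.5, -15]
    - [1, 0, 24.8, -3.7, -18]
    - [1, 0, 28.7, -5.1, -21]

```text
time: 7.8
position: [0.4798, -0.4201, 0.1028]
tool_rot: [0.676, 0.21, -0.675, 0.21]
ft_force: [0.2, 1.2, 6.3]
grip_width: 0.0003
```

Call:
move_arm:
  commands:
    - [1, 0, 4.2, -0.1, -3]
    - [1, 0, 8.4, -0.4, -6]
    - [1, 0, 10.5, -0.7, -7.5]
    - [1, 0, 12.5, -0.9, -9]
    - [1, 0, 12.5, -0.9, -9]
    - [1, 0, 12.5, -0.9, -9]

```text
time: 8.3
position: [0.4881, -0.4301, 0.103]
tool_rot: [0.658, 0.261, -0.656, 0.262]
ft_force: [1.1, 0.9, 6.5]
grip_width: 0.0006
```

```bash
python3 st.py ; python3 - <<'E'
from h import *
from rig import robot
o=robot.get_obs();c=robot.camera("wrist")
pickle.dump((o,c),open("pics/w6.pkl","wb"));cv2.imwrite("pics/w6.png",cv2.cvtColor(c["image"],cv2.COLOR_RGB2BGR))
o4,_=pickle.load(open("pics/w4.pkl","rb"))
print("moved",np.round((o["position"]-o4["position"])*1000,1),"want 21.4 -57.4")
c=robot.camera("scene");cv2.imwrite("pics/sc6.png",cv2.resize(cv2.cvtColor(c["image"],cv2.COLOR_RGB2BGR)[180:300,220:360],None,fx=5,fy=5,interpolation=cv2.INTER_CUBIC))
E
```

```text
t 8.3 pos [ 0.4881 -0.4301  0.103 ] F [1.12 0.85 6.51] w 0.0005742114352677413
[[0.0025, 0.6871, -0.7266], [-0.0016, -0.7266, -0.6871], [-1.0, 0.0028, -0.0007]] yaw_y -46.6 q [-8.940e-01  7.370e-01  1.477e+00  1.000e-03  9.250e-01 -8.200e-02]
moved [ 22.5 -57.6   0. ] want 21.4 -57.4
```

View pics/w6.png

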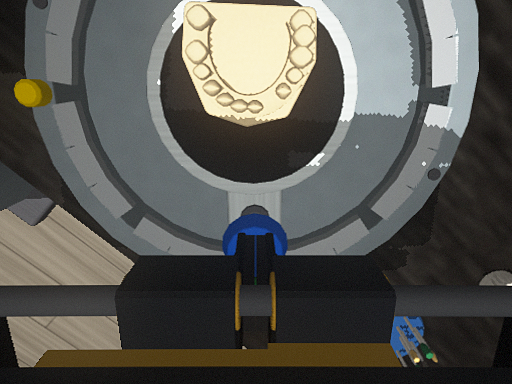

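View pics/sc6.png

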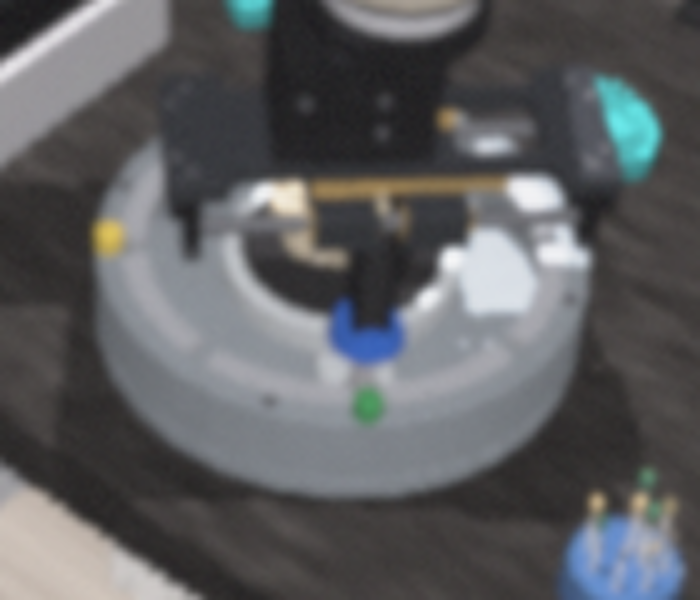

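```bash
python3 - <<'E'
from h import *
for f in ("w4","w6"):
    o,c=pickle.load(open(f"pics/{f}.pkl","rb"));g=cv2.cvtColor(c["image"],cv2.COLOR_RGB2BGR)
    x,y=.5434,-.376
    base=177.9 if f=="w4" else 177.9+45
    rows=[]
    A=np.arange(-110,111,.3);Rr=np.arange(.04,.118,.0004)
    P=np.array([[x+r*np.cos(np.radians(base+a)),y+r*np.sin(np.radians(base+a)),.049] for r in Rr for a in A])
    uv=proj(c,P,o).astype(np.float32).reshape(len(Rr),len(A),2)
    pol=cv2.remap(g,uv[...,0],uv[...,1],cv2.INTER_LINEAR)
    for k in (-90,-45,0,45,90): cv2.line(pol,(int((k+110)/.3),0),(int((k+110)/.3),30),(0,0,255),1)
    cv2.imwrite(f"pics/pol_{f}.png",pol)
a=np.vstack([cv2.imread("pics/pol_w4.png"),cv2.imread("pics/pol_w6.png")]);print(a.shape);cv2.imwrite("pics/pol.png",a)
E
```

```text
(390, 737, 3)
```

View pics/pol.png

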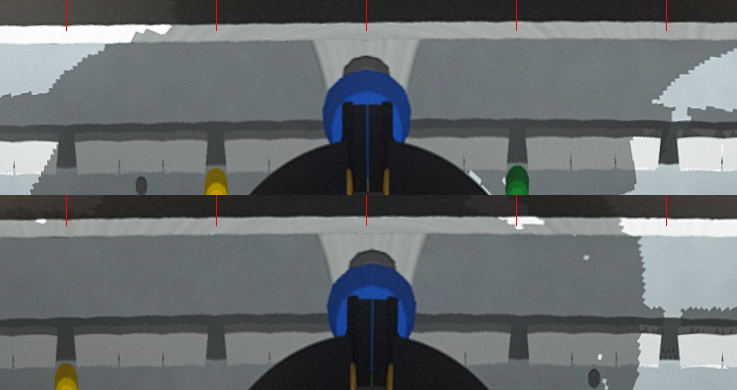

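The polar unwrapping shows the ring slots where expected, but the bracket and head are about 1.5° past green. That is roughly 2 mm at the plunger, so I'll back off by that much.

Call:
move_arm:
  commands:
    - [1, 0, -1, 0, 0.7]
    - [1, 0, -2, 0, 1.4]
    - [1, 0, -2, 0, 1.4]
    - [1, 0, -2, 0, 1.4]

```text
time: 8.73
position: [0.4869, -0.4289, 0.1032]
tool_rot: [0.661, 0.252, -0.659, 0.255]
ft_force: [1.3, 0.4, 6.3]
grip_width: 0.0006
```

```bash
python3 st.py; cat > pol.py <<'E'
from h import *
from rig import robot
import sys
n=sys.argv[1]
o=robot.get_obs();c=robot.camera("wrist")
pickle.dump((o,c),open(f"pics/{n}.pkl","wb"));cv2.imwrite(f"pics/{n}.png",cv2.cvtColor(c["image"],cv2.COLOR_RGB2BGR))
L=[]
for f in ("w4","w6",n):
    o,c=pickle.load(open(f"pics/{f}.pkl","rb"));g=cv2.cvtColor(c["image"],cv2.COLOR_RGB2BGR)
    x,y=.5434,-.376
    base=177.9 if f=="w4" else 177.9+45
    A=np.arange(-50,50,.15);Rr=np.arange(.054,.11,.0003)
    P=np.array([[x+r*np.cos(np.radians(base+a)),y+r*np.sin(np.radians(base+a)),.049] for r in Rr for a in A])
    uv=proj(c,P,o).astype(np.float32).reshape(len(Rr),len(A),2)
    pol=cv2.remap(g,uv[...,0],uv[...,1],cv2.INTER_LINEAR)
    # blue head centroid angle, bracket edges
    p=pol.astype(int);b=(p[...,0]-p[...,2]>60)
    cols=np.nonzero(b[:95].sum(0)>3)[0];row=cv2.GaussianBlur(cv2.cvtColor(pol,cv2.COLOR_BGR2GRAY),(5,5),0)[18:26].mean(0)
    gr=np.gradient(row);s=slice(230,440);print(f,"head ang",A[cols].min(),A[cols].max(),(A[cols].min()+A[cols].max())/2,"bracket",A[s][np.argmax(gr[s])],A[s][np.argmin(gr[s])])
    for k in (-45,0,45): cv2.line(pol,(int((k+50)/.15),0),(int((k+50)/.15),12),(0,0,255),1)
    L.append(pol)
cv2.imwrite(f"pics/pol_{n}.png",np.vstack(L))
E
python3 pol.py w7
```

```text
t 8.7333 pos [ 0.4869 -0.4289  0.1032] F [1.29 0.44 6.3 ] w 0.000565304299981631
[[0.0032, 0.669, -0.7432], [-0.0024, -0.7432, -0.669], [-1.0, 0.0039, -0.0008]] yaw_y -48.01 q [-8.950e-01  7.340e-01  1.482e+00  1.000e-03  9.210e-01 -5.700e-02]
w4 head ang -12.650000000000354 12.399999999999409 -0.1250000000004725 bracket -15.20000000000033 14.499999999999389
w6 head ang -11.300000000000367 14.049999999999386 1.3749999999995097 bracket -12.950000000000351 15.849999999999369
w7 head ang -12.500000000000355 12.849999999999405 0.17499999999952465 bracket -14.600000000000335 15.099999999999383
```

View pics/pol_w7.png

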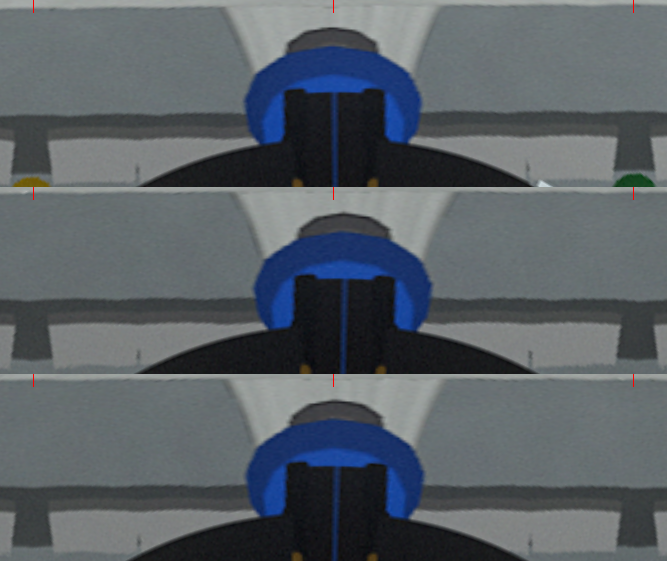

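The deck is now within about 0.3° of the green slot. I'll lift straight up.

Call:
move_arm:
  commands:
    - [1, -2, 0, 0, 0]
    - [1, -4, 0, 0, 0]
    - [1, -6, 0, 0, 0]
    - [1, -9, 0, 0, 0]
    - [1, -12, 0, 0, 0]
    - [1, -18, 0, 0, 0]
    - [1, -26, 0, 0, 0]
    - [1, -36, 0, 0, 0]

```text
time: 9.45
position: [0.4845, -0.4274, 0.1375]
tool_rot: [-0.66, -0.255, 0.661, -0.252]
ft_force: [0.2, -0.2, -0.1]
grip_width: 0.0006
```

Call:
move_arm:
  commands:
    - [1, -20, 0, 0, 0]
    - [1, -40, 0, 0, 0]
    - [1, -65, 0, 0, 0]
    - [1, -90, 0, 0, 0]
    - [1, -110, 0, 0, 0]
    - [1, -110, 0, 0, 0]
    - [1, -110, 0, 0, 0]

```text
time: 10.03
position: [0.4856, -0.4286, 0.2498]
tool_rot: [0.66, 0.252, -0.66, 0.254]
ft_force: [-0.7, -0.5, -0.4]
grip_width: 0.0007
```

```bash
python3 st.py; python3 - <<'E'
from h import *
from rig import robot
o=robot.get_obs();c=robot.camera("wrist")
pickle.dump((o,c),open("pics/w8.pkl","wb"));cv2.imwrite("pics/w8.png",cv2.cvtColor(c["image"],cv2.COLOR_RGB2BGR))
c=robot.camera("scene");pickle.dump(c,open("pics/sc8.pkl","wb"));cv2.imwrite("pics/sc8.png",cv2.resize(cv2.cvtColor(c["image"],cv2.COLOR_RGB2BGR)[180:300,220:360],None,fx=5,fy=5,interpolation=cv2.INTER_CUBIC))
E
```

```text
t 10.0333 pos [ 0.4856 -0.4286  0.2498] F [-0.69 -0.46 -0.42] w 0.0006688346491804341
[[0.0016, 0.6692, -0.7431], [-0.0025, -0.7431, -0.6692], [-1.0, 0.003, 0.0005]] yaw_y -47.99 q [-0.895  0.555  1.372 -0.     1.211 -0.057]
```

View pics/w8.png

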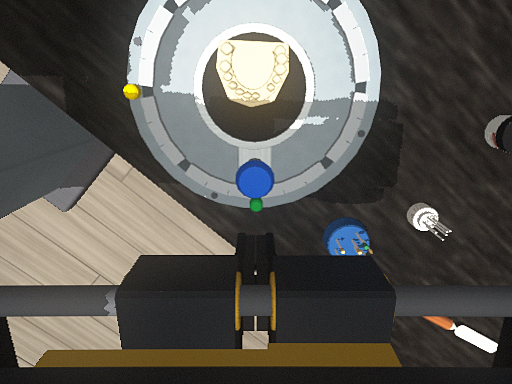

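View pics/sc8.png

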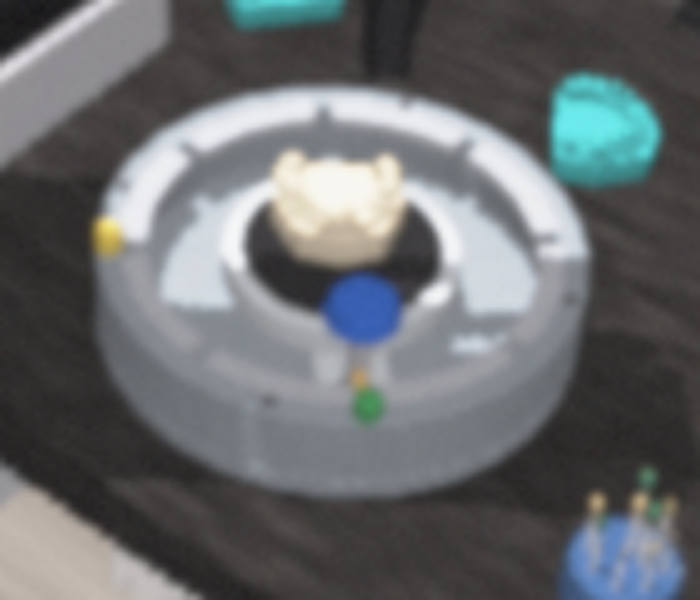

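```bash
python3 - <<'E'
from h import *
def cen(im,box):
    x0,y0,x1,y1=box;s=im[y0:y1,x0:x1].astype(float);w=np.clip(s[...,2]-np.maximum(s[...,0],s[...,1])-20,0,None)
    yy,xx=np.mgrid[y0:y1,x0:x1];w=(w>.3*w.max());return np.array([(w*xx).sum()/w.sum(),(w*yy).sum()/w.sum()]),w.sum()
o,c=pickle.load(open("pics/w8.pkl","rb"));s=pickle.load(open("pics/sc8.pkl","rb"))
s0=pickle.load(open("pics/scene0.pkl","rb"));o1,w1=pickle.load(open("pics/w1.pkl","rb"))
print(cen(w1["image"],(235,150,285,205)),cen(c["image"],(230,150,282,205)))
for nm,W,O,S,bw,bs in (("start",w1,o1,s0,(235,150,285,205),(255,225,280,247)),("now",c,o,s,(230,150,282,205),(280,230,307,252))):
    a=ray(W,cen(W["image"],bw)[0],O);u=cen(S["image"],bs)[0];b=ray(S,u)
    k=np.linalg.lstsq(np.stack([a[1],-b[1]],1),b[0]-a[0],rcond=None)[0]
    print(nm,(a[0]+k[0]*a[1]).round(4),(b[0]+k[1]*b[1]).round(4),u)
x,y,th=.5434,-.376,3.105+np.pi/4
for z in (.084,.077): print(z,proj(s,[x+.08*np.cos(th),y+.08*np.sin(th),z]),proj(c,[x+.08*np.cos(th),y+.08*np.sin(th),z],o))
V=[cv2.resize(cv2.cvtColor(c["image"],cv2.COLOR_RGB2BGR)[130:225,205:305],None,fx=6,fy=6,interpolation=cv2.INTER_CUBIC)]
cv2.imwrite("pics/w8c.png",V[0])
g=cv2.cvtColor(s["image"],cv2.COLOR_RGB2BGR)[225:270,275:315];cv2.imwrite("pics/sc8c.png",cv2.resize(g,None,fx=13,fy=13,interpolation=cv2.INTER_CUBIC))
E
```

```text
(array([260.52397559, 179.32170881]), np.int64(1147)) (array([254.52046263, 178.78558719]), np.int64(1124))
start [ 0.4652 -0.3726  0.0825] [ 0.465  -0.3723  0.0826] [266.9017341  234.68208092]
now [ 0.486  -0.4287  0.0824] [ 0.4858 -0.4284  0.0824] [292.07344633 241.42372881]
0.084 [[292.60423094 241.57831965]] [[255.06609206 181.46376374]]
0.077 [[292.38245438 243.80400929]] [[255.04143107 179.44815621]]
```

View pics/w8c.png

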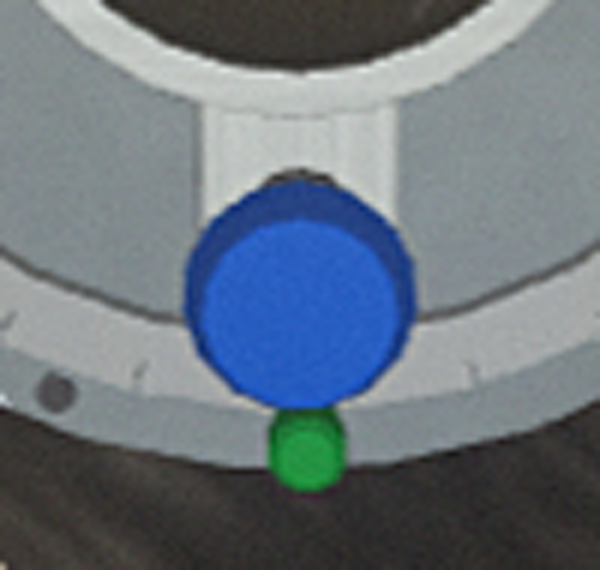

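View pics/sc8c.png

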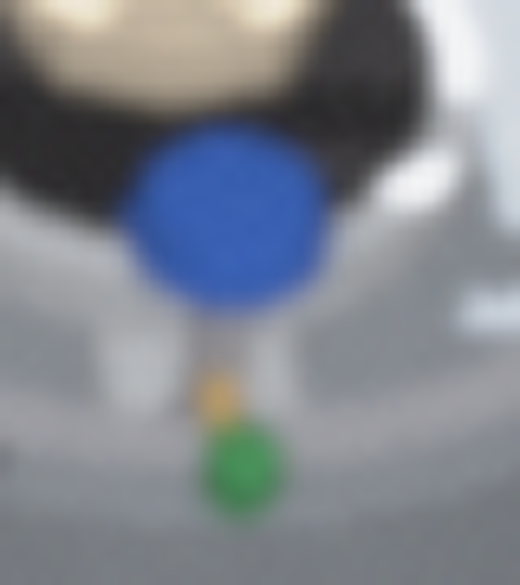

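The head is back at its starting height: triangulated z is 82.4 mm now against 82.5 mm at the start. It lines up with the green stud to about 1 mm, and the gripper is clear above. I'll hand in.

```bash
python3 -c "
from rig import robot
print(robot.hand_in(), robot.get_obs()['time'])"
```

```text
the job is handed in; nothing more can be done
the job is handed in; nothing more can be done
```

The deck is at the green station with the plunger up, and the job was handed in at about 10 s of the 43 s allowed. `hand_in` reports no verdict, so the result rests on my own checks.

I pressed the plunger to about 12 mm with the closed fingertips and turned the deck 45° counter-clockwise, turning the tool along with it. The polar-unwrapped wrist view showed it about 1.5° too far. I backed off 2 mm, which left it within about 0.3° of the slot, then lifted straight up.

What the last pictures showed:
- **Plunger:** the head is at its starting height, triangulated 82.4 mm now and 82.5 mm at the start, so the key has sprung up fully.
- **Station:** the key and head line up with the green stud to about 1 mm, inside the slot's play.
- **Plaster model:** it stands upright near mid-deck and rode along with the deck; the arm stayed clear of it.
- **Gripper:** clear above everything at TCP height 0.25 m, with wrist force back to noise.
- **Bystanders:** the arm stayed well clear of the bur block and the spare model. The bur block shows in the last pictures, but I did not measure its position again. The spare model was out of the parts of the pictures I viewed, so I did not check it again.

One measurement disagreed: the vertical force at full press read 5.4–6.5 N against about 6.7 N expected from the depth. I put this down to sensor noise.

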